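# Slot the divider into the food-bank tote

## Task

Take the long blue divider out of the wooden rack and slide it down between the yellow guides in the grey tote until it stands fully home at the bottom of the slots, then let go. The guides are clipped on by hand and not exactly in the middle, so feel for the slot, and be gentle: do not drop the divider in or force it. Leave the short red divider in the rack, and the jars and the can, as they stand.

Things in the scene. Friction and masses are not known exactly. Their poses are not given: they have to be found in the camera images.
- tote: Grey open-topped plastic tote, fixed to the table: 300 mm along its x, 230 mm along its y, 110 mm high, walls and floor 5 mm thick. Origin: centre of its underside; z up. Against each long wall (y = +-115 mm), inside, stands a yellow guide: 60 mm along x, 18 mm deep in y, from the floor up to z = 115 mm; through its middle runs an upright slot for one end of the divider.
- tote_mouth (a point): Point on the tote's z axis level with the guides' tops (z = 115 mm). Slots: 9 mm wide along x, open at the top, facing each other along y, 220 mm from slot end to slot end, with a foot 3 mm above the tote's floor (z = 8 mm). Spring clips let the guides give up to 4 mm downward. They share a stiff carriage; the slots lie anywhere from -12 to +12 mm along the tote's x from this point (not reported).
- blue_divider: Long blue plastic divider, upright: a slab 6 mm thick (its x), 212 mm long (its y), 100 mm high, with a grip block on its top edge, 14 mm thick (x), 50 mm long (y), from 98 to 134 mm above the lower edge. About 0.16 kg. Origin: middle of its lower edge; z up. It starts in one of the rack's two bays.
- blue_divider_grip (a point): Centre of the blue divider's grip block, 118 mm above the lower edge; axes as the divider's.
- red_divider: Short red divider of the same make, 150 mm long; it stands in the rack's other bay and stays there. Origin: middle of its lower edge.
- rack: Low wooden rack, fixed to the table, 170 mm along its x, 190 mm along its y: a 10 mm base with two bays 9 mm wide at x = +-42 mm running along y, between strips whose tops are 52 mm above the table. Dividers stand on the base, their length along the rack's y. Origin: centre of its underside.
- jar_a: Amber glass jar with red cap, 62 mm across, 85 mm high, standing in the tote towards its -x end. Origin: centre of its underside.
- jar_b: A second jar like it, beside it.
- can: Food can with green label, 66 mm across, 90 mm high, standing in the tote towards its +x end. Origin: centre of its underside.
Things that resemble listed ones, but are neither listed nor needed, are in the scene too. Several things have the shape of the blue_divider; the one meant has the colours described above.

How it is judged:
By the outcome, as a careful person would: the job done as asked, in the order asked, and still so for the second after the job is handed in, with the robot touching nothing.
It also fails if it takes over 58 s, if anything falls off the work surface, if the arm or the gripper's body presses on something with over 40 N, if the wrist force passes 120 N, or if a joint passes its speed limit or range.

## Robot

A 6-joint arm with a two-finger parallel gripper is mounted at the origin on the work surface. World frame = base frame: x ahead of the robot, y to its left, z up, the work surface at z = 0. Lengths are in m, angles in rad, forces in N, time in s.
With the tool pointing down it reaches from about 0.35 to 0.775 m from the base axis. Payload 7.3 kg.
Tool frame: the origin (TCP) lies on the centre line of the jaws, within the pads' length; the fingertips stand 17 mm ahead of it and the grasp point (between the pads) lies 2 mm behind it (robot.tip_extent is the distance from the TCP to the fingertips, in m); z points along the fingers, y is the line along which they close (so a half turn about z gives the same grasp; the last joint's range is limited). The gripper opens to 92 mm and grips with 3 to 60 N. Pads are 19 mm wide; open, the fingers measure 130 mm over their backs; the gripper's body (75 mm by 190 mm) begins 47 mm behind the grasp point.
Start: joints at [-1.338, 0.342, 1.524, -0, 1.275, -0.146], TCP at [0.194, -0.488, 0.244] pointing down, gripper open.
Joint ranges: [-2.53, 2.53], [-0.77, 2.02], [0.04, 2.7], [-1, 4.14], [0.28, 2.66], [-3.11, 3.11]. Speed limits (rad/s): [2.57, 2.57, 3.14, 3.14, 3.14, 3.14].

## Interface

Orientations are given as [roll, pitch, yaw] about the fixed x, y, z axes, in that order (R = Rz(yaw) Ry(pitch) Rx(roll)).
In Python, from cell import robot gives the robot as it stands.
- The arm moves only by the tool step_arm, never from a script. Its argument "motion" is a list of rows, each a list of 2 entries, a list of its own where there are three numbers: the shift along the tool's x, y, z in units of 60 mm (1.0 is 60 mm), then the turn about the tool's z in rad. In form: [[[x, y, z], spin], ...]. A call has 1 to 10 rows; each row is the pose to reach, as a shift and turn from the pose commanded when the call began, along the tool's axes at that moment; what a row does not reach only later rows make up. A row lasts 1/8 s, in which the tool goes at most 62.5 mm and 10.7 degrees, less where a joint would pass 70% of its speed; a pose out of reach is approached as far as the arm can. A call with a gripper value outside its range is refused whole. "hand" is the closure in counts, from 0 (fully open) to 255 (shut), set as the call begins (left out, the last holds). The fingers move at their own pace and stop on an object; "squeeze" is the grip in N (left out, the last holds). Time passes only in rows, so rows that repeat a pose let the fingers close. It gives the time, the measured TCP pose, the force, the opening and the grip force at its end, in the units of the state.
- robot.observe(): the state, without advancing time (a new reading comes with each control period).
- robot.read_camera(name): name is "scene" or "top"; returns a dict with "pixels" (400x640x3 uint8, red, green, blue), "intrinsics" (3x3 intrinsics, pixels), "xyz" and "rotation" of the camera in the world. Camera axes: x right, y up, looking along -z (the intrinsics and any distortion apply to the point x, -y, -z); pixel columns grow to the right and rows downward; lengths in m; the calibration is good to about 2 mm. A picture is of the moment at which its call begins. There is no depth.
- robot.hand_in(): hands the job in; it is judged then, once.
The state is a dict: "time": time; "qpos": joint angles; "qvel": joint speeds; "joint_efforts": joint torques, N m; "tool_pos": TCP position; "tool_rot": TCP orientation; "contact_force": force on the tool from outside, world axes, zero at the start; "torque": the same for the moment, N m; "opening": finger opening in m; "grip_force": force on a finger pad.
Only numpy, scipy, OpenCV 4.12 (cv2) and the standard library are available. Lean on these libraries where they do the work, as an engineer would, in place of code of your own. Each camera call takes 0.05 s, during which the arm holds its last target. There are 200 camera calls.

## Working session

There is one attempt and no reset: what is moved stays moved. The work goes in short steps, Python scripts to look and compute and a tool call to move; the robot and the scene stay as the last step left them, time stands still between calls to the robot, and variables do not carry over. Pictures are saved under pics/ and viewed, at most 10 in all, crops included, and the job is handed in when it is done.

Besides the shell and the picture viewer there is one more tool, called after "Request:" as a command line: name --argument value ..., lists and objects as JSON in quotes. step_arm: Moves the arm, as the interface text tells. Its arguments: {"type":"object","properties":{"motion":{"type":"array"},"hand":{"type":"number"},"squeeze":{"type":"number"}},"required":["motion"]}

```bash
mkdir -p pics; ls; python3 - <<'E'
from cell import robot
import cv2,numpy as np
for n in("scene","top"):
    c=robot.read_camera(n); cv2.imwrite(f"pics/{n}0.png",c["pixels"][:,:,::-1]); print(n,c["intrinsics"],c["xyz"],c["rotation"],[k for k in c])
print(robot.observe())
E
```

```text
pics
scene [[402.99879098   0.         318.20500241]
 [  0.         402.99879098 200.6613776 ]
 [  0.           0.           1.        ]] [0.92130417 0.85161153 1.0289996 ] [ 0.70647723 -0.01771969  2.6911808 ] ['pixels', 'intrinsics', 'xyz', 'rotation']
top [[459.64764504   0.         323.6226412 ]
 [  0.         459.64764504 192.06847383]
 [  0.           0.           1.        ]] [0.36138897 0.16544653 1.41753979] [ 1.53698296e-01 -1.21893314e-03 -1.58511273e+00] ['pixels', 'intrinsics', 'xyz', 'rotation']
{'time': 0.1, 'qpos': array([-1.33800105e+00,  3.42691224e-01,  1.52492184e+00,  5.30141077e-06,
        1.27540788e+00, -1.45977723e-01]), 'qvel': array([-1.91743266e-03, -2.43577518e-03, -4.23410789e-03,  4.85983701e-05,
        1.16911072e-03,  4.66420450e-04]), 'joint_efforts': array([ 1.21508619e-03, -4.32005489e+01, -2.44693565e+01,  7.18623935e-02,
        5.26643428e-02, -3.62215542e-05]), 'tool_pos': array([ 0.19408818, -0.48743829,  0.24309451]), 'tool_rot': array([-3.14018030e+00, -2.12773954e-04,  3.78771304e-01]), 'contact_force': array([ 0.20561699, -0.04729216,  0.28206637]), 'torque': array([-0.00961768,  0.03099363,  0.02317133]), 'grip_force': 0.0, 'opening': 0.09223230592112411}
```

View pics/top0.png

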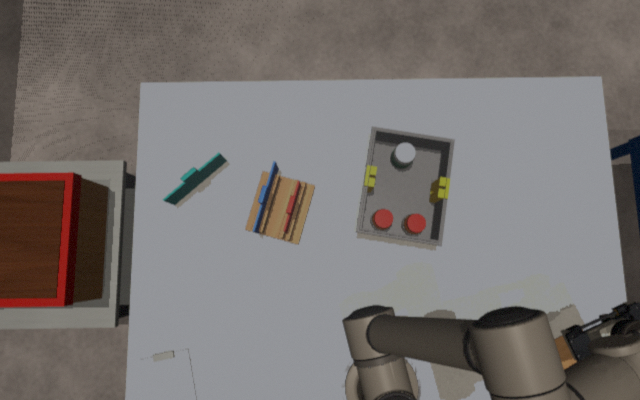

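View pics/scene0.png

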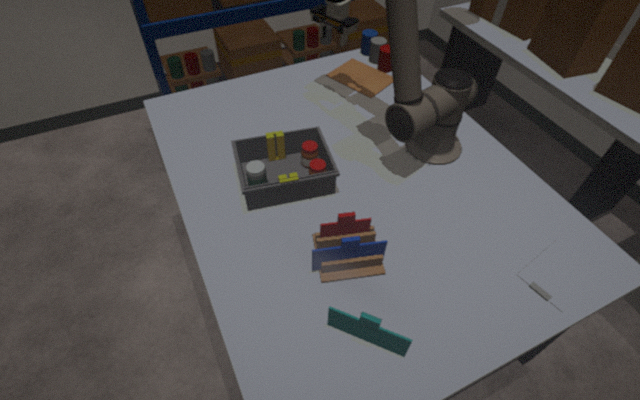

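Top view: the candidates of the divider shape are blue at (266,195) in the rack's left bay, red (short) at (291,210) in the right bay, and teal at (195,180) lying loose on the table. The blue one in the rack, longer than the rack, fits the description. Yellow guides are at (371,177) and (443,188), the can at (404,153), and the jars at (384,219) and (416,224). The scene view agrees: blue (349,250), red (345,228), teal (369,331).

```bash
cat > h.py <<'E'
import cv2,numpy as np
from cell import robot
from scipy.spatial.transform import Rotation as R
def cam(n):
    c=robot.read_camera(n); c["R"]=R.from_euler("xyz",c["rotation"]).as_matrix(); return c
def ray(c,p,z):
    p=np.atleast_2d(p).astype(float);K=c["intrinsics"]
    d=np.c_[(p[:,0]-K[0,2])/K[0,0],-(p[:,1]-K[1,2])/K[1,1],-np.ones(len(p))]@c["R"].T
    return c["xyz"]+d*((z-c["xyz"][2])/d[:,2])[:,None]
def mask(c,h0,h1,s=110,v=60):
    return cv2.inRange(cv2.cvtColor(c["pixels"],cv2.COLOR_RGB2HSV),(h0,s,v),(h1,255,255))
def blobs(m,a=15):
    k,l,st,ce=cv2.connectedComponentsWithStats(m)
    return [(st[i],ce[i],np.argwhere(l==i)[:,::-1]) for i in range(1,k) if st[i][4]>=a]
E
python3 - <<'E'
from h import *
np.set_printoptions(precision=4,suppress=True)
c=cam("top")
for nm,h0,h1,z in(("blue",105,125,.11),("yel",22,35,.115)):
    for st,ce,p in blobs(mask(c,h0,h1)):
        if not(220<ce[0]<480 and 100<ce[1]<260):continue
        r=cv2.minAreaRect(p.astype(np.float32)); b=cv2.boxPoints(r)
        print(nm,st,ce,ray(c,ce,z)[0],"\n",np.c_[b,ray(c,b,z)[:,:2]])
im=c["pixels"][:,:,::-1]
a=cv2.resize(im[150:250,235:325],None,fx=6,fy=6,interpolation=cv2.INTER_NEAREST)[:,:400] if 0 else cv2.resize(im[115:255,240:460],(792,504),interpolation=cv2.INTER_CUBIC)
cv2.imwrite("pics/crop1.png",a)
E
```

```text
blue [254 162  21  69 209] [263.6268 195.378 ] [0.5567 0.3336 0.11  ] 
 [[249.6105 228.6729   0.4616   0.3729]
 [270.1219 160.8275   0.6581   0.3152]
 [275.8538 162.5605   0.6527   0.2986]
 [255.3424 230.4059   0.4564   0.3565]]
yel [364 166  13  24 203] [370.0788 176.3054] [0.6072 0.0264 0.115 ] 
 [[363.42   188.06     0.5732   0.0465]
 [366.68   165.24     0.6399   0.0352]
 [376.34   166.62     0.6355   0.0074]
 [373.08   189.44     0.5688   0.0189]]
yel [430 176  20  26 341] [440.0469 188.7713] [ 0.568  -0.1735  0.115 ] 
 [[429.0244 200.7805   0.5337  -0.1401]
 [431.8902 174.9878   0.6086  -0.1521]
 [449.5609 176.9512   0.6021  -0.2027]
 [446.6951 202.7439   0.5273  -0.1903]]
```

View pics/crop1.png

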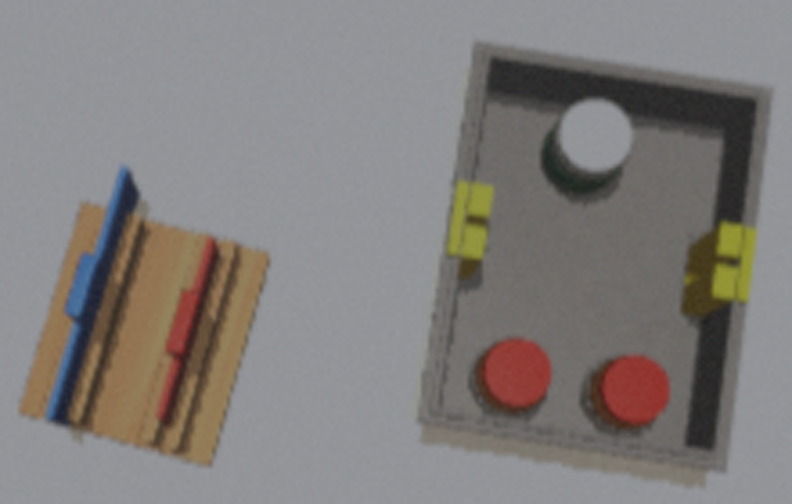

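The crop (3.6x, offset 240,115) confirms the blue divider: grip at (83,287), i.e. pixel (263,195), with the slab running from (274,162) to (255,230). The slot notches show at crop (480,218) and (728,262). Next I'll take fine brightness profiles of the notches and the divider.

```bash
cat >> h.py <<'E'
def proj(c,P):
    q=(np.atleast_2d(P)-c["xyz"])@c["R"]; K=c["intrinsics"]
    return np.c_[K[0,0]*q[:,0]/-q[:,2]+K[0,2],K[1,1]*-q[:,1]/-q[:,2]+K[1,2]]
def rect(c,o,yaw,z,xs,ys):
    """colour sampled on plane z in frame (o,yaw): array [len(xs),len(ys),3]"""
    X,Y=np.meshgrid(xs,ys,indexing="ij"); s,k=np.sin(yaw),np.cos(yaw)
    P=np.c_[o[0]+k*X.ravel()-s*Y.ravel(),o[1]+s*X.ravel()+k*Y.ravel(),np.full(X.size,z)]
    uv=proj(c,P).astype(np.float32).reshape(*X.shape,2)
    return cv2.remap(c["pixels"],uv[...,0],uv[...,1],cv2.INTER_CUBIC)
E
python3 - <<'E'
from h import *
c=cam("top")
o=((.6072+.568)/2,(.0264-.1735)/2); yaw=np.radians(-9.3)
# tote/guide plane, 0.5mm per px
A=rect(c,o,yaw,.115,np.arange(.19,-.19,-.001),np.arange(.15,-.15,-.001))
B=rect(c,(.5567,.3336),np.radians(-16.3),.11,np.arange(.13,-.13,-.0005),np.arange(.05,-.07,-.0005))
B2=rect(c,(.5567,.3336),np.radians(-16.3),.144,np.arange(.13,-.13,-.0005),np.arange(.05,-.07,-.0005))
W=np.zeros((520,800,3),np.uint8); W[:380,:300]=A; W[:,310:550]=B; W[:,555:795]=B2
cv2.imwrite("pics/rect1.png",W[:,:,::-1])
E
```

```text
(no output)
```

View pics/rect1.png

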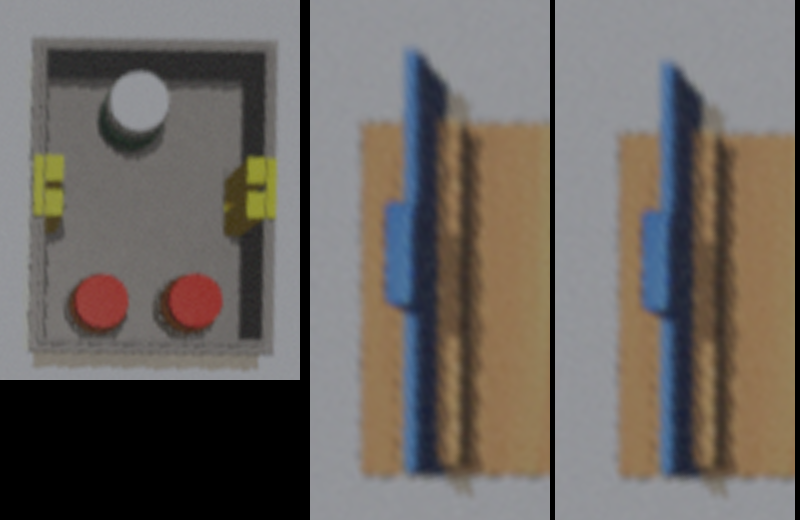

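The rectified view (1 mm/px tote, 0.5 mm/px rack) shows the tote nearly upright, with notches at rows ≈186 (x≈55) and ≈187 (x≈257). The blue slab is at columns 405–418, rows 47–475. That puts its grip at about (0.556, 0.333), with the slab direction at −16.3°.

```bash
cat >> h.py <<'E'
def plan(x,y,z,yaw):
    s=robot.observe(); M=R.from_euler("xyz",s["tool_rot"]).as_matrix()
    d=M.T@(np.array([x,y,z])-s["tool_pos"])/.06
    sp=-((yaw-s["tool_rot"][2]+np.pi)%(2*np.pi)-np.pi)
    print("shift",d.round(3),"spin",round(sp,3))
E
python3 - <<'E'
from h import *
c=cam("top")
o=((.6072+.568)/2,(.0264-.1735)/2); yaw=np.radians(-9.3)
xs=np.arange(.04,-.04,-.0005); pts=[]
for y0,y1 in((.088,.102),(-.112,-.098)):
    A=rect(c,o,yaw,.115,xs,np.arange(y0,y1,.001)).astype(float)[...,:2].mean((1,2))
    on=np.where(A>A.max()*.6)[0]; lo,hi=on[0],on[-1]; m=(lo+hi)//2
    w=np.clip(A[m-16:m+17].max()*.9-A[m-16:m+17],0,None); w[:4]=0;w[-4:]=0
    t=(xs[m-16:m+17]*w).sum()/w.sum()
    print("guide ends",xs[lo],xs[hi],"slot",t, A[m-16:m+17:2].round())
    pts.append(np.array([o[0]+np.cos(yaw)*t-np.sin(yaw)*(y0+y1)/2,o[1]+np.sin(yaw)*t+np.cos(yaw)*(y0+y1)/2]))
d=pts[0]-pts[1]; print(pts,"mid",(pts[0]+pts[1])/2,"yawT",np.degrees(np.arctan2(-d[0],d[1])))
plan(.45,-.1,.27,.3); plan(.556,.333,.27,-.2845)
E
```

```text
guide ends 0.04 -0.026000000000000058 slot 0.005590481920687501 [147. 145. 141. 136. 126. 114. 100.  87.  77.  72.  73.  78.  87.  99.
 111. 122. 133.]
guide ends 0.033499999999999995 -0.02850000000000006 slot 0.002769373849708234 [142. 137. 128. 115. 100.  85.  73.  66.  65.  70.  79.  93. 108. 122.
 133. 141. 144.]
[array([0.60846936, 0.01929785]), array([ 0.57336457, -0.17761739])] mid [ 0.59091697 -0.07915977] yawT -10.108134335772696
shift [ 6.351 -4.426 -0.44 ] spin 0.079
shift [ 10.662 -10.477  -0.435] spin 0.663
```

Request:
step_arm --motion '[[[0.9,-0.6,-0.2],0.02],[[1.7,-1.2,-0.4],0.04],[[2.6,-1.8,-0.44],0.06],[[3.4,-2.4,-0.44],0.08],[[4.3,-3.0,-0.44],0.1],[[5.1,-3.6,-0.44],0.12],[[6.0,-4.2,-0.44],0.15],[[6.7,-5.0,-0.44],0.25],[[7.3,-5.8,-0.44],0.35],[[7.9,-6.6,-0.44],0.45]]' --hand 140 --squeeze 20

```text
time: 1.5
tool_pos: [0.4883, 0.057, 0.2701]
tool_rot: [3.141, -0.0, -0.074]
contact_force: [0.4, -0.4, -0.2]
opening: 0.0414
grip_force: 0.0
```

```bash
python3 -c "
from h import *
plan(.556,.333,.25,-.2845)"
```

```text
shift [ 0.782 -4.671  0.334] spin 0.21
```

Request:
step_arm --motion '[[[0.2,-0.9,0],0.05],[[0.3,-1.8,0],0.1],[[0.5,-2.7,0.1],0.15],[[0.6,-3.5,0.2],0.2],[[0.7,-4.2,0.3],0.21],[[0.78,-4.6,0.33],0.21],[[0.78,-4.67,0.33],0.21],[[0.78,-4.67,0.33],0.21]]'

```text
time: 2.5
tool_pos: [0.5544, 0.3307, 0.2501]
tool_rot: [3.141, 0.0, -0.281]
contact_force: [-1.4, 0.1, -0.2]
opening: 0.0415
grip_force: 0.0
```

```bash
python3 -c "
from h import *
print(robot.observe()['qpos'])
plan(.556,.333,.13,-.2845)
c=cam('scene');cv2.imwrite('pics/s1.png',cv2.resize(c['pixels'][130:300,240:440,::-1],(706,600),interpolation=cv2.INTER_CUBIC))"
```

```text
[ 4.19306169e-01  5.66722366e-01  1.14341096e+00 -3.44564830e-04
  1.43211657e+00  2.27127667e+00]
shift [ 0.015 -0.046  2.002] spin 0.003
```

View pics/s1.png

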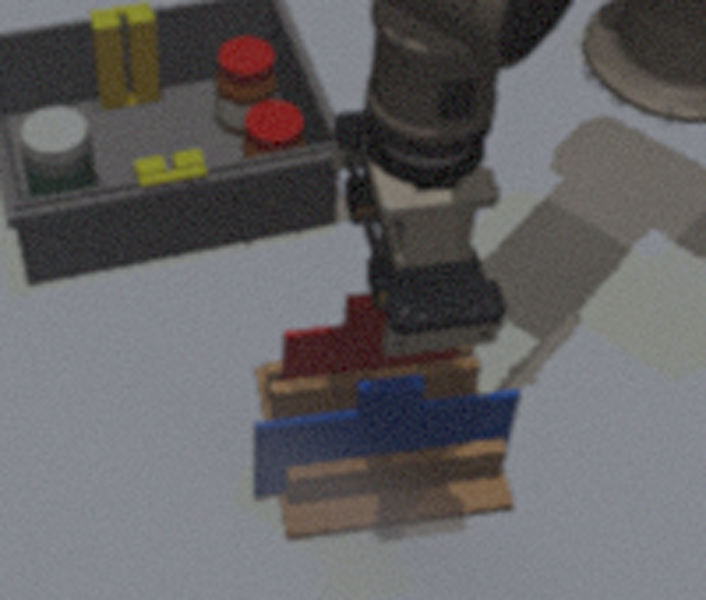

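The gripper (crop 440,320) hangs above the blue grip block (390,400), with red behind it. The view fits the plan, so I descend.

Request:
step_arm --motion '[[[0.01,-0.04,0.4],0],[[0.01,-0.04,0.9],0],[[0.01,-0.04,1.3],0],[[0.01,-0.04,1.6],0],[[0.01,-0.04,1.8],0],[[0.01,-0.04,1.9],0],[[0.01,-0.04,2.0],0],[[0.01,-0.04,2.0],0]]'

```text
time: 3.55
tool_pos: [0.5558, 0.3332, 0.1303]
tool_rot: [3.141, -0.0, -0.281]
contact_force: [-0.8, -0.0, 0.7]
opening: 0.0416
grip_force: 0.0
```

Request:
step_arm --motion '[[[0,0,0],0],[[0,0,0],0],[[0,0,0],0],[[0,0,0],0],[[0,0,0],0],[[0,0,0],0]]' --hand 255 --squeeze 25

```text
time: 4.3
tool_pos: [0.5559, 0.3332, 0.1305]
tool_rot: [-3.142, -0.0, -0.281]
contact_force: [-0.8, -0.3, 2.0]
opening: 0.0141
grip_force: 25.0
```

```bash
python3 -c "
from h import *
s=robot.observe();print(s['contact_force'],s['torque'],s['opening'],s['grip_force'])
plan(.556,.333,.27,-.2845)"
```

```text
[-0.78911089 -0.29584828  2.03513481] [-0.01402333  0.13311097  0.01243116] 0.014087876860697962 24.98079925775528
shift [ 0.003  0.003 -2.325] spin 0.003
```

Request:
step_arm --motion '[[[0,0,-0.1],0],[[0,0,-0.3],0],[[0,0,-0.6],0],[[0,0,-1.0],0],[[0,0,-1.4],0],[[0,0,-1.8],0],[[0,0,-2.1],0],[[0,0,-2.35],0],[[0,0,-2.35],0]]'

```text
time: 5.42
tool_pos: [0.5563, 0.3335, 0.2728]
tool_rot: [-3.14, -0.002, -0.281]
contact_force: [-0.5, 0.1, -2.0]
opening: 0.0145
grip_force: 25.0
```

```bash
python3 -c "
from h import *
s=robot.observe();print(s['contact_force'],s['torque'],s['opening'],s['grip_force'])
plan(.591,-.079,.275,np.radians(80))"
```

```text
[-0.53324839  0.13059726 -2.01845635] [ 0.02542258  0.00770649 -0.04904397] 0.014471219914734684 24.980781376361847
shift [ 2.463  6.444 -0.042] spin -1.677
```

Request:
step_arm --motion '[[[0.2,0.5,0],-0.16],[[0.45,1.2,0],-0.33],[[0.7,1.9,0],-0.5],[[1.0,2.6,0],-0.67],[[1.25,3.3,0],-0.84],[[1.5,4.0,0],-1.0],[[1.8,4.7,0],-1.18],[[2.05,5.4,-0.04],-1.35],[[2.3,6.0,-0.04],-1.52],[[2.46,6.44,-0.04],-1.677]]'

```text
time: 6.68
tool_pos: [0.5901, -0.0807, 0.2727]
tool_rot: [-3.14, 0.0, 1.4]
contact_force: [0.8, -0.3, -2.7]
opening: 0.0141
grip_force: 25.0
```

Request:
step_arm --motion '[[[0,0,0],0],[[0,0,0],0],[[0,0,0],0]]'

```text
time: 7.05
tool_pos: [0.5903, -0.0778, 0.2735]
tool_rot: [-3.141, -0.0, 1.396]
contact_force: [1.1, 0.7, -1.4]
opening: 0.0141
grip_force: 25.0
```

```bash
python3 - <<'E'
from h import *
s=robot.observe();print(s['tool_pos'],s['tool_rot'],s['qpos'])
plan(.591,-.079,.245,np.radians(80))
t=cam("top");c=cam('scene')
W=np.zeros((600,800,3),np.uint8)
W[:300,:]=cv2.resize(t['pixels'][125:245,330:490],(800,600),interpolation=cv2.INTER_CUBIC)[100:400]
W[300:,:]=cv2.resize(c['pixels'][95:215,210:370],(800,600),interpolation=cv2.INTER_CUBIC)[100:400]
cv2.imwrite("pics/w2.png",W[:,:,::-1])
E
```

```text
[ 0.59033124 -0.07781935  0.27354759] [-3.14119127e+00 -2.21765722e-04  1.39600027e+00] [-2.59826288e-01  4.54739596e-01  1.26693775e+00  1.89011547e-04
  1.42033408e+00 -8.50586464e-02]
shift [-0.018  0.015  0.476] spin -0.0
```

View pics/w2.png

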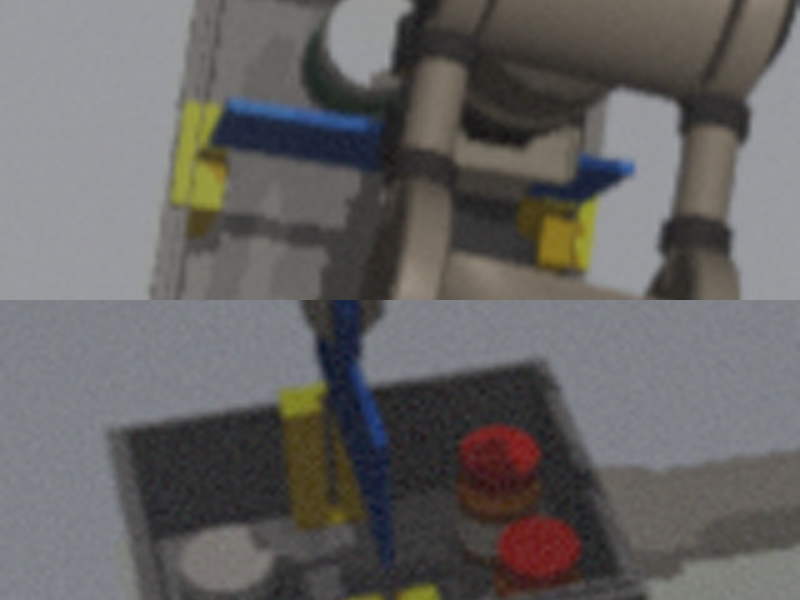

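The divider hangs above the tote, aligned with the slots. Its left end is at (225,120) in the top crop, over the left guide (200,150); the right end (632,168) is over the right guide. The scene crop agrees. I lower it to just above the guides and compare again.

Request:
step_arm --motion '[[[-0.01,0.01,0.15],0],[[-0.02,0.015,0.3],0],[[-0.02,0.015,0.45],0],[[-0.02,0.015,0.51],0],[[-0.02,0.015,0.51],0],[[-0.02,0.015,0.51],0]]'

```text
time: 7.9
tool_pos: [0.5913, -0.0803, 0.2435]
tool_rot: [3.141, 0.0, 1.396]
contact_force: [-0.1, 0.5, -2.9]
opening: 0.0139
grip_force: 25.0
```

```bash
python3 - <<'E'
from h import *
s=robot.observe();print(s['tool_pos'],s['tool_rot'],s['contact_force'],s['torque'])
o=(.591,-.079);yaw=np.radians(-10.)
t=cam("top");c=cam('scene')
f=lambda c,z:rect(c,o,yaw,z,np.arange(.05,-.05,-.00035),np.arange(.13,-.13,-.00035))
a=f(t,.120);b=f(c,.120);W=np.vstack([a,b])[:600,:800]
cv2.imwrite("pics/w3.png",W[:,:,::-1]);print(W.shape,a.shape)
# slab top edge in the top view at its height
z=s['tool_pos'][2]-.1205+.1
E
```

```text
[ 0.59127682 -0.0803475   0.24345095] [3.14088289e+00 1.37795770e-04 1.39572841e+00] [-0.13288659  0.49774357 -2.90169537] [ 0.02543458 -0.12450973 -0.00258303]
(572, 743, 3) (286, 743, 3)
```

View pics/w3.png

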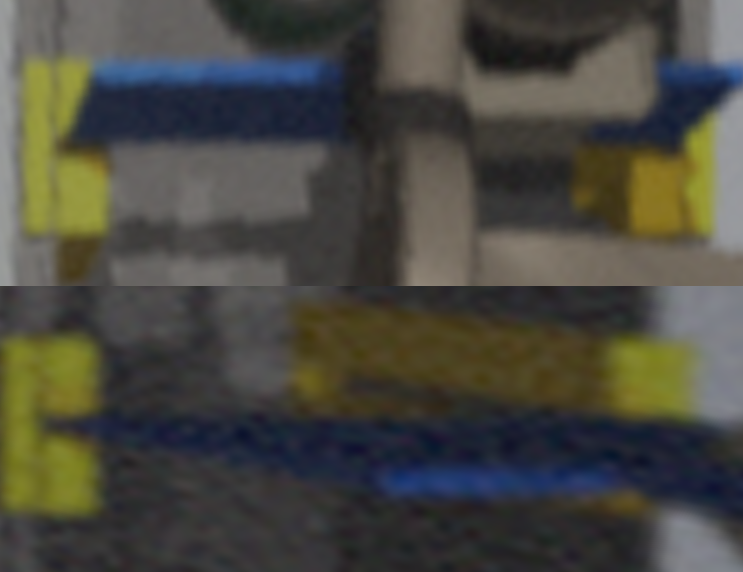

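The rectified pair (0.35 mm/px) shows the left guide spanning rows 58–233 from the top, so the slot centre is at row ≈146. The divider's near lower edge is at row 139, and in the scene view its far lower edge is at row 415 against slot row 426. Allowing for parallax, the lower edge sits about 3 mm too far toward tote +x. I shift by −3 mm and feel downward.

Request:
step_arm --motion '[[[0,-0.03,0],0],[[0,-0.05,0.03],0],[[0,-0.05,0.06],0],[[0,-0.05,0.09],0],[[0,-0.05,0.12],0],[[0,-0.05,0.14],0],[[0,-0.05,0.14],0]]'

```text
time: 8.88
tool_pos: [0.5881, -0.0797, 0.2346]
tool_rot: [-3.141, 0.0, 1.396]
contact_force: [-0.3, -0.4, -1.6]
opening: 0.0134
grip_force: 25.0
```

Request:
step_arm --motion '[[[0,0,0.02],0],[[0,0,0.03],0],[[0,0,0.04],0],[[0,0,0.04],0]]'

```text
time: 9.38
tool_pos: [0.5881, -0.0798, 0.2323]
tool_rot: [-3.142, 0.0, 1.396]
contact_force: [-0.1, 0.1, -0.9]
opening: 0.0137
grip_force: 25.0
```

Request:
step_arm --motion '[[[0,0,0.02],0],[[0,0,0.04],0],[[0,0,0.06],0],[[0,0,0.06],0]]'

```text
time: 9.88
tool_pos: [0.5881, -0.0798, 0.2286]
tool_rot: [-3.141, 0.0, 1.396]
contact_force: [0.1, -0.5, -2.3]
opening: 0.0135
grip_force: 25.0
```

```bash
python3 -c "
from h import *
s=robot.observe();print(s['contact_force'],s['torque'])"
```

```text
[ 0.08600961 -0.46196436 -2.2814167 ] [-0.04198441 -0.06685525  0.01748748]
```

Request:
step_arm --motion '[[[0,0,0.03],0],[[0,0,0.06],0],[[0,0,0.09],0],[[0,0,0.12],0],[[0,0,0.15],0],[[0,0,0.15],0]]'

```text
time: 10.62
tool_pos: [0.5881, -0.0797, 0.2195]
tool_rot: [-3.141, 0.0, 1.396]
contact_force: [-0.5, 1.0, -2.0]
opening: 0.0137
grip_force: 25.0
```

```bash
python3 - <<'E'
from h import *
s=robot.observe();print(s['tool_pos'],s['contact_force'],s['torque'])
o=(.591,-.079);yaw=np.radians(-10.)
t=cam("top");c=cam('scene')
f=lambda c,z:rect(c,o,yaw,z,np.arange(.05,-.05,-.00035),np.arange(.13,-.13,-.00035))
W=np.vstack([f(t,.115),f(c,.115)])
cv2.imwrite("pics/w4.png",W[:,:,::-1])
E
```

```text
[ 0.58806308 -0.07974642  0.21953458] [-0.50485065  0.9509717  -1.96999477] [ 0.05698129 -0.09503273 -0.04034947]
```

View pics/w4.png

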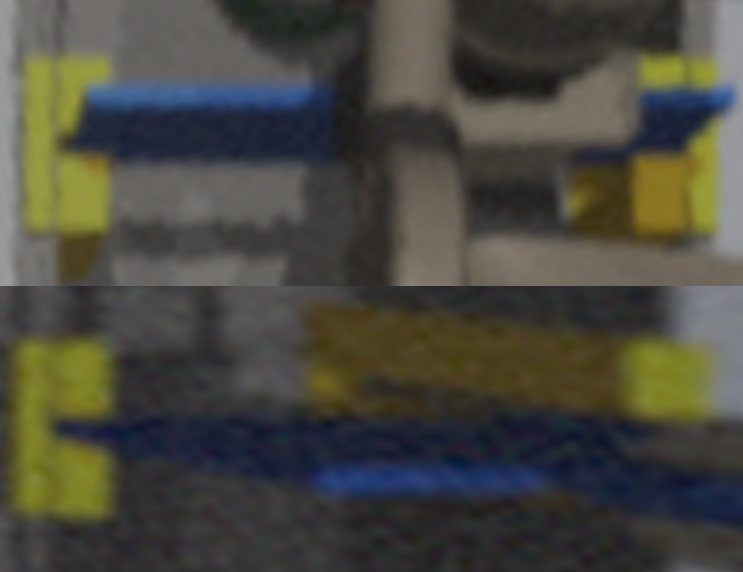

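The divider's ends now enter both slots, at left (62,147) in the top view and (55,428) in the scene view, with no contact force. I continue down in gentle steps.

Request:
step_arm --motion '[[[0,0,0.05],0],[[0,0,0.1],0],[[0,0,0.15],0],[[0,0,0.2],0],[[0,0,0.25],0],[[0,0,0.3],0],[[0,0,0.35],0],[[0,0,0.4],0],[[0,0,0.4],0]]'

```text
time: 11.85
tool_pos: [0.588, -0.0798, 0.1954]
tool_rot: [-3.141, 0.0, 1.396]
contact_force: [-0.5, 0.4, -1.0]
opening: 0.0141
grip_force: 25.0
```

```bash
python3 -c "
from h import *
s=robot.observe();print(s['tool_pos'],s['contact_force'],s['torque'])"
```

```text
[ 0.58802234 -0.07975255  0.19541065] [-0.49362765  0.39719857 -0.9969777 ] [ 0.02768452 -0.02804444  0.07494048]
```

Request:
step_arm --motion '[[[0,0,0.06],0],[[0,0,0.12],0],[[0,0,0.18],0],[[0,0,0.24],0],[[0,0,0.3],0],[[0,0,0.36],0],[[0,0,0.42],0],[[0,0,0.42],0]]'

```text
time: 12.85
tool_pos: [0.588, -0.0797, 0.1702]
tool_rot: [-3.141, 0.0, 1.396]
contact_force: [-0.0, 0.2, -1.2]
opening: 0.0141
grip_force: 25.0
```

Request:
step_arm --motion '[[[0,0,0.06],0],[[0,0,0.12],0],[[0,0,0.18],0],[[0,0,0.24],0],[[0,0,0.3],0],[[0,0,0.36],0],[[0,0,0.36],0]]'

```text
time: 13.72
tool_pos: [0.588, -0.0797, 0.1486]
tool_rot: [-3.141, 0.0, 1.396]
contact_force: [-0.5, 0.5, -0.9]
opening: 0.014
grip_force: 25.0
```

Request:
step_arm --motion '[[[0,0,0.05],0],[[0,0,0.1],0],[[0,0,0.15],0],[[0,0,0.2],0],[[0,0,0.24],0],[[0,0,0.26],0],[[0,0,0.26],0]]'

```text
time: 14.6
tool_pos: [0.5881, -0.0798, 0.1332]
tool_rot: [-3.142, 0.0, 1.396]
contact_force: [0.1, 0.3, -2.2]
opening: 0.0138
grip_force: 25.0
```

Request:
step_arm --motion '[[[0,0,0.02],0],[[0,0,0.03],0],[[0,0,0.04],0],[[0,0,0.04],0]]'

```text
time: 15.1
tool_pos: [0.5881, -0.0797, 0.1309]
tool_rot: [-3.142, 0.0, 1.396]
contact_force: [0.4, -0.6, -2.1]
opening: 0.0138
grip_force: 25.0
```

Request:
step_arm --motion '[[[0,0,0.01],0],[[0,0,0.02],0],[[0,0,0.02],0],[[0,0,0.02],0]]'

```text
time: 15.6
tool_pos: [0.5882, -0.0798, 0.1297]
tool_rot: [3.142, 0.0, 1.396]
contact_force: [-0.2, -0.2, -1.6]
opening: 0.0139
grip_force: 25.0
```

Request:
step_arm --motion '[[[0,0,0.01],0],[[0,0,0.02],0],[[0,0,0.02],0],[[0,0,0.02],0]]'

```text
time: 16.1
tool_pos: [0.5882, -0.0798, 0.1285]
tool_rot: [3.142, 0.0, 1.396]
contact_force: [-0.5, -0.6, -2.8]
opening: 0.0139
grip_force: 25.0
```

Request:
step_arm --motion '[[[0,0,0.01],0],[[0,0,0.015],0],[[0,0,0.015],0],[[0,0,0.015],0]]'

```text
time: 16.6
tool_pos: [0.5883, -0.0798, 0.1281]
tool_rot: [3.141, 0.0, 1.396]
contact_force: [-1.5, 0.6, 5.1]
opening: 0.014
grip_force: 25.0
```

Contact rose by about 7 N at TCP z 0.128 m (lower edge ≈ 0.008 m), which is the slot foot. I ease off slightly and release.

Request:
step_arm --motion '[[[0,0,-0.003],0],[[0,0,-0.003],0],[[0,0,-0.003],0]]'

```text
time: 16.98
tool_pos: [0.5883, -0.0798, 0.1281]
tool_rot: [3.141, 0.0, 1.396]
contact_force: [-2.2, -0.2, 5.5]
opening: 0.014
grip_force: 25.0
```

Request:
step_arm --motion '[[[0,0,0],0],[[0,0,0],0],[[0,0,0],0],[[0,0,0],0],[[0,0,0],0]]' --hand 140

```text
time: 17.6
tool_pos: [0.5882, -0.0798, 0.1277]
tool_rot: [3.142, 0.0, 1.396]
contact_force: [-0.2, 0.6, -0.7]
opening: 0.0411
grip_force: 0.0
```

Request:
step_arm --motion '[[[0,0,-0.2],0],[[0,0,-0.5],0],[[0,0,-0.9],0],[[0,0,-1.4],0],[[0,0,-1.9],0],[[0,0,-2.4],0],[[-1,0,-2.6],0],[[-2,0,-2.6],0],[[-3,0,-2.6],0],[[-4,0,-2.6],0]]'

```text
time: 18.85
tool_pos: [0.5459, -0.3178, 0.2851]
tool_rot: [3.14, 0.001, 1.396]
contact_force: [1.0, 0.3, 0.4]
opening: 0.0412
grip_force: 0.0
```

```bash
python3 - <<'E'
from h import *
s=robot.observe();print(s['tool_pos'],s['contact_force'])
o=(.591,-.079);yaw=np.radians(-10.)
t=cam("top");c=cam('scene')
f=lambda c,z:rect(c,o,yaw,z,np.arange(.05,-.05,-.00035),np.arange(.13,-.13,-.00035))
W=np.zeros((600,743,3),np.uint8);W[:286]=f(t,.108)
W[290:590]=cv2.resize(c['pixels'][100:250,200:571],(742,300),interpolation=cv2.INTER_CUBIC)[:, :743] if 0 else cv2.resize(c['pixels'][110:270,200:596],(743,300),interpolation=cv2.INTER_CUBIC)
cv2.imwrite("pics/w5.png",W[:,:,::-1])
E
```

```text
[ 0.54585488 -0.31781606  0.28509306] [1.01737589 0.27867199 0.43101613]
```

View pics/w5.png

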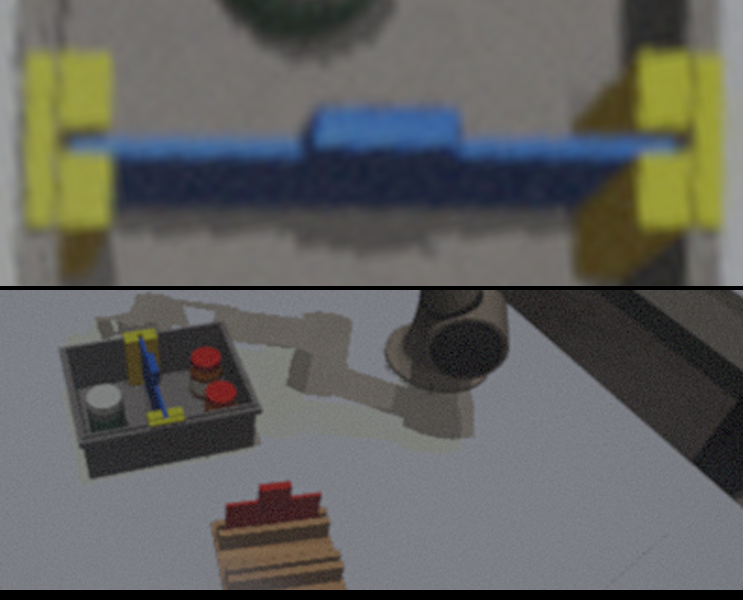

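The divider sits level in both slots (ends at (68,145) and (686,143), below the guide tops). The jars, the can and the red divider are untouched.

Request:
step_arm --motion '[[[0,0,0],0],[[0,0,0],0],[[0,0,0],0],[[0,0,0],0]]'

```text
time: 19.45
tool_pos: [0.5467, -0.3152, 0.2841]
tool_rot: [3.141, 0.0, 1.397]
contact_force: [-0.2, -0.1, -0.2]
opening: 0.0415
grip_force: 0.0
```

```bash
python3 -c "
from cell import robot
print(robot.hand_in())"
```

```text
the job is handed in; nothing more can be done
None
```

The blue divider is at the bottom of the tote's slots and released; the red divider, jars and can were left as they stood, and I handed the job in at about 19.5 s (no verdict came back).

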